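Reload the stamping die and show the pressed foot to the inspection camera

ROBOT

A 6-joint arm with a two-finger parallel gripper is mounted at the origin on the work surface. World frame = base frame: x ahead of the robot, y to its left, z up, the work surface at z = 0. Lengths are in m, angles in rad, forces in N, time in s.
With the tool pointing down it reaches from about 0.275 to 0.725 m from the base axis. Payload 5.6 kg.
Tool frame: the origin (TCP) lies on the centre line of the jaws, within the pads' length; the fingertips stand 14 mm ahead of it and the grasp point (between the pads) lies 5 mm behind it (bot.finger_overhang is the distance from the TCP to the fingertips, in m); y points along the fingers, z is the direction in which the jaws open and shut, and the axes are right-handed (so a half turn about y gives the same grasp; the last joint's range is limited). The gripper opens to 85 mm and grips with 20 to 120 N. Pads are 22 mm wide; open, the fingers measure 114 mm over their backs; the gripper's body (76 mm by 85 mm) begins 54 mm behind the grasp point. The pads swing forward as they close: fully open they stand 13 mm farther back than shut.
Start: joints at [-1.047, 0.255, 0.108, 0, -1.424, -0.285], TCP at [0.13, -0.534, 0.245] pointing down, gripper open.
Joint ranges: [-2.95, 2.95], [-1.21, 1.97], [-1.09, 1.5], [-2.87, 1.71], [-2.94, -0.07], [-3.05, 3.05]. Speed limits (rad/s): [2.57, 2.57, 3.14, 3.14, 3.14, 3.14].

INTERFACE

Orientations are given as a unit quaternion [x, y, z, w].
In Python, from station import bot gives the robot as it stands.
- The arm moves only by the tool arm_command, never from a script. Its argument "plan" is a list of rows, each a list of 7 numbers: the opening, from 0 (shut) to 1 (fully open), then the shift along the tool's x, y, z in m, then the turn, a rotation vector about the tool's x, y, z in degrees. In form: [[gripper, dx, dy, dz, rx, ry, rz], ...]. A call has exactly 10 rows; each row is the pose to reach, as a shift and turn from the pose commanded when the call began, along the tool's axes at that moment; what a row does not reach only later rows make up. A row lasts 1/12 s, in which the tool goes at most 41.7 mm and 7.16 degrees, less where a joint would pass 70% of its speed; a pose out of reach is approached as far as the arm can. A call with a gripper value outside its range is refused whole. The fingers move at their own pace and stop on an object; the grip force is fixed at half the most. Time passes only in rows, so rows that repeat a pose let the fingers close, or fill a call up. It gives the time, the measured TCP pose, the force and the opening at its end, in the units of the state.
- bot.state(): the state, without advancing time (a new reading comes with each control period).
- bot.capture(name): name is "scene" or "top" or "wrist"; returns a dict with "img" (480x640x3 uint8, red, green, blue), "camera_matrix" (3x3 intrinsics, pixels), "world_from_camera" (4x4, takes a point from camera to world coordinates). Camera axes: x right, y up, looking along -z (the intrinsics and any distortion apply to the point x, -y, -z); pixel columns grow to the right and rows downward; lengths in m; the calibration is good to about 2 mm. A picture is of the moment at which its call begins. There is no depth.
- bot.sign_off(): hands the job in, once; it reports no verdict.
The state is a dict: "clock": time; "joints": joint angles; "dq": joint speeds; "joint_efforts": joint torques, N m; "tcp_pos": TCP position; "ee_rot": TCP orientation; "force": force on the tool from outside, world axes, zero at the start; "moment": the same for the moment, N m; "finger_gap": finger opening in m.
Only numpy, scipy, OpenCV 4.12 (cv2) and the standard library are available. Lean on these libraries where they do the work, as an engineer would, in place of code of your own. Each camera call takes 0.05 s, during which the arm holds its last target.

TASK

Put the fresh round blank into the empty round cavity of the die, fully down and let go; then lift the pressed square foot out of the die's other cavity and hold it in the air over the inspection camera, stem away from the lens, with the centre of its flat underside on the lens axis 90 mm in front of the glass and facing the lens squarely. Finish while still holding it there, motionless and touching nothing but the gripper, and leave the spare square blank and the other things on the bench where they are.

Things in the scene. Friction and masses are not known exactly. Their poses are not given: they have to be found in the camera images.
- die: Flat steel die block, 150 x 190 mm (its x, y) and 30 mm high, heavy and fixed. Origin: centre of its underside, on the bench; z up. Two cavities 6 mm deep side by side in its top: round towards its +y end (centre at x -20, y +42), square towards its -y end (x -20, y -42). Two guide pins, 14 mm in diameter and standing 25 mm above the top, at x +58, y +-78.
- round_cavity (a point): Centre of the flat floor of the round cavity (54 mm across, 6 mm deep), 24 mm above the bench; axes as the die's.
- square_cavity (a point): Centre of the flat floor of the square cavity (50 x 50 mm, 6 mm deep), 24 mm above the bench; axes as the die's.
- round_blank: Fresh round blank of bare bright steel, standing on the bench: disc flange 50 mm in diameter and 8 mm thick, with a round upright stem 20 mm in diameter rising 38 mm from its middle (46 mm high in all; about 0.2 kg). Origin: centre of the flat underside; z along the stem.
- pressed_foot: The pressed foot of bare bright steel, standing in the square cavity of the die: square flange 46 x 46 mm and 8 mm thick, with a round upright stem 20 mm in diameter rising 38 mm from its middle (46 mm high in all; about 0.2 kg). Origin: centre of the flat underside; z along the stem, away from the underside.
- spare_square: A spare square blank with the same shape and size as the pressed foot, but standing on the bench, near the round blank. Leave it alone. Origin: centre of the underside; z along the stem.
- camera_head: Small inspection camera with a black round lens barrel (42 mm in diameter), a white ring light (64 mm in diameter, 16 to 30 mm behind the glass) and a grey housing, on a low fixed stand. Origin: centre of the lens glass, 130 mm above the bench; z is the optical axis, out of the lens towards what it looks at: upwards, leaning 0.6 rad from vertical towards the robot's side. The head reaches 105 mm back from the glass.
- focus (a point): The point on the optical axis 90 mm in front of the lens glass, about 204 mm above the bench, where the centre of the foot's underside belongs; axes as the camera head's.
- ring_gauge: Bystander: dark steel ring, 60 mm in outer diameter, 14 mm high, lying on the bench. Origin: centre of the underside.
- brush: Bystander: loose bench brush, about 170 mm long, lying on the bench beyond the die as the robot sees it. x along it, handle to -x.
- oil_bottle: Bystander: white oil bottle, 48 mm in diameter and 110 mm high, standing behind the blanks as the robot sees it. Origin: centre of its underside.
- screwdriver: Bystander: loose screwdriver, about 190 mm long, lying on the bench between the robot and the camera. x along it, handle to -x.
- wood_grip: Bystander: dark wooden tool grip, 130 mm long and about 36 mm thick, lying on the bench to the right of the die as the robot sees it. Origin: the underside at one end; x along it.
Things that resemble listed ones, but are neither listed nor needed, are in the scene too. What is shaped like the round_blank but orange or yellow is not meant.

How it is judged:
On the way, in this order (a step that is already met when the one before it is completed fails the run):
1. the round blank is seated in the round cavity and let go (horizontal distance between round_blank and round_cavity below 0.005 m and z of round_blank in the frame of round_cavity below 0.002 m and angle between round_blank's own z axis and vertical below 0.06 rad and contact force between the fingers and round_blank below 0.1 N), for 0.2 s.
2. the pressed foot is lifted clear of the die in the gripper (z of pressed_foot in the frame of die above 0.05 m and contact force between the fingers and pressed_foot above 1 N), for 0.1 s.
At the end, for the whole second after the job is handed in: Round blank on the floor of the round cavity (2 mm), centred within 5 mm, level. The gripper holds the pressed foot still in the air, centre of its underside within 15 mm of the focus point, stem within 0.14 rad of the lens axis, underside to the lens, touching neither camera nor die (horizontal distance between round_blank and round_cavity below 0.005 m and z of round_blank in the frame of round_cavity below 0.002 m and angle between round_blank's own z axis and vertical below 0.06 rad and distance between pressed_foot and focus below 0.015 m and angle between the z axis of pressed_foot and the z axis of camera_head, either way round below 0.14 rad and angle between pressed_foot's own z axis and vertical below 1.2 rad and contact force between the fingers and pressed_foot above 1 N and contact force between pressed_foot and camera_head below 0.1 N and contact force between pressed_foot and die below 0.1 N and linear speed of pressed_foot below 0.03 m/s); the arm keeps its last pose, push and grip.
It fails at once if a bystander is moved by more than 20 mm (spare square blank, ring gauge, brush, bottle, screwdriver or wooden grip) (distance of any of spare_square, ring_gauge, brush, oil_bottle, screwdriver, wood_grip from where it was at the start of the episode above 0.02 m).
It fails at once if the camera is bumped (contact force between any of the arm, the fingers, pressed_foot and camera_head above 5 N).
It also fails if it takes over 56 s, if anything falls off the work surface, if the arm or the gripper's body presses on something with over 40 N, if the wrist force passes 120 N, or if a joint passes its speed limit or range.

## Working session

There is one attempt and no reset: what is moved stays moved. The work goes in short steps, Python scripts to look and compute and a tool call to move; the robot and the scene stay as the last step left them, time stands still between calls to the robot, and variables do not carry over. Pictures are saved under pics/ and viewed, and the job is handed in when it is done.

Besides the shell and the picture viewer there is one more tool, called after "Request:" by a JSON object that holds its "method" and its "body", one argument or row to a line. arm_command: Moves the arm, as the interface text tells. Its arguments: {"type":"object","properties":{"plan":{"type":"array","items":{"type":"array","items":{"type":"number"}}}},"required":["plan"]}

```bash
ls; mkdir -p pics
python3 - <<'E'
from station import bot
import cv2,numpy as np,pickle
s=bot.state(); print({k:np.round(v,3).tolist() for k,v in s.items()})
for n in ["scene","top","wrist"]:
    c=bot.capture(n); pickle.dump(c,open(f"pics/{n}0.pkl","wb")); cv2.imwrite(f"pics/{n}0.png",c["img"][:,:,::-1]); print(n,np.round(c["camera_matrix"],1).tolist(),np.round(c["world_from_camera"],3).tolist(),[k for k in c])
E
```

```text
pics
{'clock': 0.0, 'joints': [-1.047, 0.256, 0.107, -0.0, -1.424, -0.285], 'dq': [-0.0, 0.001, -0.0, -0.001, 0.0, 0.001], 'joint_efforts': [-0.0, -38.663, 23.794, 5.365, -0.006, -0.0], 'tcp_pos': [0.13, -0.534, 0.244], 'ee_rot': [-0.701, -0.084, 0.084, 0.703], 'force': [-0.216, -0.54, -0.319], 'moment': [0.071, 0.008, 0.015], 'finger_gap': 0.086}
scene [[566.2, 0.0, 323.4], [0.0, 566.2, 247.7], [0.0, 0.0, 1.0]] [[0.092, -0.822, 0.563, 1.403], [0.996, 0.076, -0.051, -0.133], [-0.001, 0.565, 0.825, 1.359], [0.0, 0.0, 0.0, 1.0]] ['img', 'camera_matrix', 'world_from_camera']
top [[589.6, 0.0, 317.4], [0.0, 589.6, 238.2], [0.0, 0.0, 1.0]] [[-0.005, 0.983, -0.185, 0.38], [-1.0, -0.008, -0.018, -0.071], [-0.019, 0.184, 0.983, 1.308], [0.0, 0.0, 0.0, 1.0]] ['img', 'camera_matrix', 'world_from_camera']
wrist [[423.0, 0.0, 321.2], [0.0, 423.0, 237.0], [0.0, 0.0, 1.0]] [[-0.237, -0.935, -0.263, 0.064], [0.972, -0.228, -0.065, -0.551], [0.001, -0.271, 0.963, 0.373], [0.0, 0.0, 0.0, 1.0]] ['img', 'camera_matrix', 'world_from_camera']
```

View pics/scene0.png

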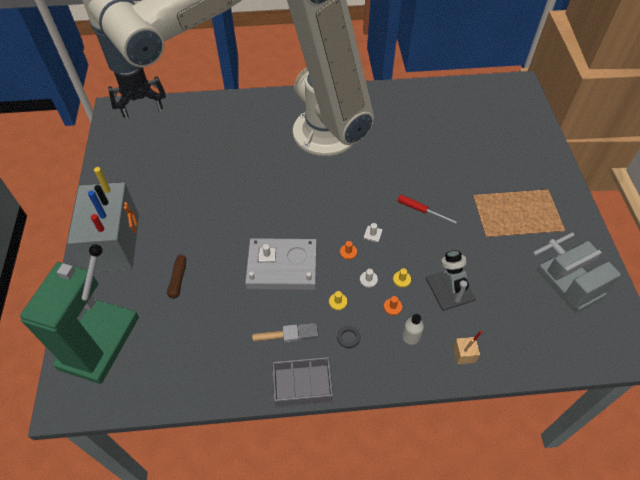

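View pics/top0.png

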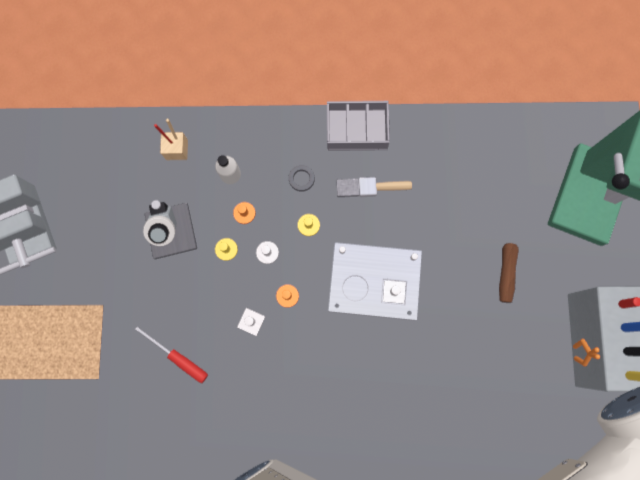

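View pics/wrist0.png

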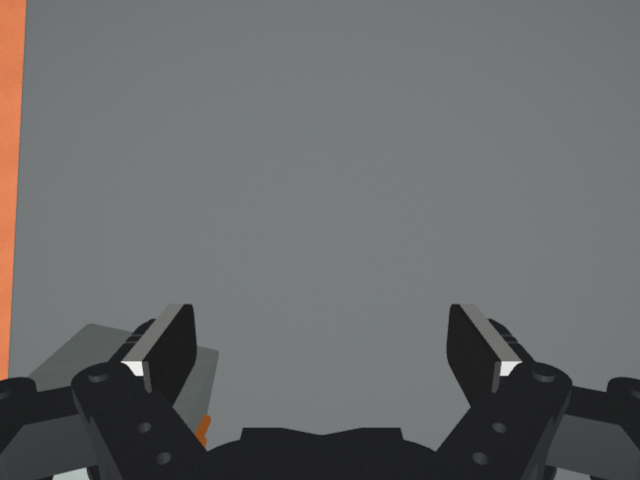

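The scene view shows the die at (282,263), with the foot at its left and the empty round cavity at (297,256). The round blank is at (369,278), the spare square at (374,232) and the camera at (455,262). In the top view, the blank is at (267,252), the foot at (395,291), the cavity at (355,288) and the lens at (158,234). I'll zoom in next.

```bash
cat > h.py <<'E'
import cv2,numpy as np,pickle
def load(n): return pickle.load(open(f"pics/{n}.pkl","rb"))
def ray(c,u,v):
    K=c["camera_matrix"];T=c["world_from_camera"]
    d=np.linalg.inv(K)@[u,v,1.]; d=np.array([d[0],-d[1],-d[2]]); d=T[:3,:3]@d
    return T[:3,3],d/np.linalg.norm(d)
def plane(c,u,v,z):
    o,d=ray(c,u,v); return o+d*(z-o[2])/d[2]
def tri(obs):
    A=np.zeros((3,3));b=np.zeros(3);R=[]
    for c,u,v in obs:
        o,d=ray(c,u,v);P=np.eye(3)-np.outer(d,d);A+=P;b+=P@o;R.append((o,P))
    x=np.linalg.solve(A,b); return x,[round(float(np.linalg.norm(P@(x-o)))*1000,1) for o,P in R]
def proj(c,p):
    T=c["world_from_camera"];q=T[:3,:3].T@(np.asarray(p)-T[:3,3]);K=c["camera_matrix"]
    return K[0,0]*q[0]/-q[2]+K[0,2],K[1,1]*-q[1]/-q[2]+K[1,2]
def crop(c,u0,v0,w,h,s,fn):
    cv2.imwrite(fn,cv2.resize(c["img"][v0:v0+h,u0:u0+w,::-1],None,fx=s,fy=s,interpolation=cv2.INTER_CUBIC))
E
python3 - <<'E'
from h import *
t=load("top0");s=load("scene0")
crop(t,130,190,300,140,2.6,"pics/tcrop.png")
crop(s,240,210,250,110,3.2,"pics/scrop.png")
E
```

```text
(no output)
```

View pics/tcrop.png

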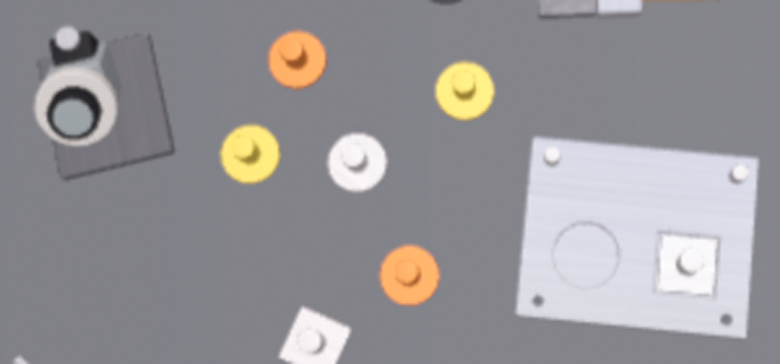

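View pics/scrop.png

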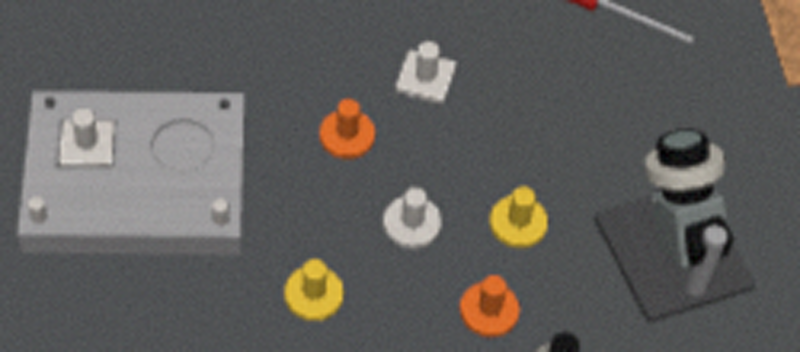

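Run:
```python
from h import *
t=load("top0");s=load("scene0")
T=lambda x,y:(t,130+(x+.5)/2.6-.5,190+(y+.5)/2.6-.5)
S=lambda x,y:(s,240+(x+.5)/3.2-.5,210+(y+.5)/3.2-.5)
for n,a,b in [("blank stem top z46",(353,154),(415,193)),("foot stemtop z70",(691,257),(84,117)),("spare",(310,341),(428,48)),
 ("lens",(74,113),(685,140)),("cavity rim z30",(586,255),(183,145)),("pin -y?",(739,172),(37,206)),("pin",(552,155),(221,206)),
 ("hole",(726,319),(50,102)),("hole",(538,300),(224,103)),("orange near",(407,270),(348,107)),("yellow near",(465,83),(315,268)),("yellow2",(246,148),(523,194)),("or2",(292,51),(493,284))]:
    x,r=tri([T(*a),S(*b)]); print(n,np.round(x*1000,1),r)
for n,a in [("c",(533,137)),("c",(758,158)),("c",(745,337)),("c",(516,316))]: print(np.round(plane(*T(*a),.03)*1000,1))
```

```text
blank stem top z46 [594.2  65.4  48.8] [1.0, 1.0]
foot stemtop z70 [ 504.2 -211.4   70.2] [0.6, 0.6]
spare [439.9  99.   45.4] [0.8, 0.8]
lens [614.9 277.9 130.8] [2.1, 2.1]
cavity rim z30 [ 510.9 -128.4   25.2] [1.1, 1.1]
pin -y? [ 576.7 -255.7   47.6] [0.6, 0.6]
pin [ 592.  -100.5   49. ] [1.1, 1.1]
hole [ 456.7 -243.5   29.6] [0.5, 0.5]
hole [473.2 -88.4  31. ] [0.5, 0.5]
orange near [497.5  19.7  45. ] [0.7, 0.7]
yellow near [655.5 -27.4  42. ] [1.6, 1.6]
yellow2 [600.9 156.9  44. ] [2.0, 2.0]
or2 [684.5 118.8  42.2] [0.8, 0.8]
[610.7 -86.1  30. ]
[ 591.2 -275.3   30. ]
[ 441.8 -259.1   30. ]
[460.2 -70.5  30. ]
```

```bash
cat >> h.py <<'E'
from scipy.spatial.transform import Rotation as Ro
def move(s,target,Rt):
    """shift (tool axes) and rotvec deg to reach target pos, matrix Rt"""
    R=Ro.from_quat(s["ee_rot"])
    d=R.inv().apply(np.asarray(target)-np.asarray(s["tcp_pos"]))
    r=(R.inv()*Ro.from_matrix(Rt)).as_rotvec(degrees=True)
    return np.round(d,4),np.round(r,2)
def tooldown(yaw,tilt=None):
    # opening (z axis) along (cos yaw, sin yaw,0), approach y=(0,0,-1)
    z=np.array([np.cos(yaw),np.sin(yaw),0]);y=np.array([0,0,-1.]);x=np.cross(y,z)
    return np.column_stack([x,y,z])
E
python3 - <<'E'
from h import *
from station import bot
s=bot.state();R=Ro.from_quat(s["ee_rot"]).as_matrix();print(np.round(R,3))
for yaw in [-2.4,-1.9,-1.3,-.9,-.3,.4,.8,1.2,1.57]: print(yaw,move(s,[.56,.065,.24],tooldown(yaw)))
w=load("wrist0")["world_from_camera"]; print(np.round(R.T@(w[:3,3]-s["tcp_pos"]),4)); print(np.round(R.T@w[:3,:3],3))
E
```

```text
[[ 0.972 -0.    -0.236]
 [ 0.236  0.001  0.972]
 [-0.    -1.     0.001]]
-2.4 (array([0.5594, 0.0052, 0.4804]), array([-5.0000e-02, -1.1881e+02,  8.0000e-02]))
-1.9 (array([0.5594, 0.0052, 0.4804]), array([-4.0000e-02, -1.4746e+02,  1.0000e-01]))
-1.3 (array([0.5594, 0.0052, 0.4804]), array([ 1.0000e-02,  1.7816e+02, -1.2000e-01]))
-0.9 (array([0.5594, 0.0052, 0.4804]), array([-2.0000e-02,  1.5525e+02, -1.1000e-01]))
-0.3 (array([0.5594, 0.0052, 0.4804]), array([-4.0000e-02,  1.2087e+02, -9.0000e-02]))
0.4 (array([0.5594, 0.0052, 0.4804]), array([-6.000e-02,  8.076e+01, -6.000e-02]))
0.8 (array([0.5594, 0.0052, 0.4804]), array([-7.000e-02,  5.784e+01, -4.000e-02]))
1.2 (array([0.5594, 0.0052, 0.4804]), array([-7.000e-02,  3.493e+01, -3.000e-02]))
1.57 (array([0.5594, 0.0052, 0.4804]), array([-8.000e-02,  1.373e+01, -1.000e-02]))
[-0.068  -0.1283 -0.0003]
[[-0.    -0.963 -0.271]
 [ 0.     0.271 -0.963]
 [ 1.    -0.     0.   ]]
```

Run:
```python
from h import *
from station import bot
s=bot.state()
print(move(s,[.46,-.17,.26],tooldown(np.pi/2)))
```

```text
(array([ 0.4067, -0.015 ,  0.2757]), array([-8.000e-02,  1.368e+01, -1.000e-02]))
```

Request:
{"method": "arm_command", "body": {
  "plan": [
    [0.6, 0.02, 0, 0.014, 0, 0, 0],
    [0.6, 0.05, -0.002, 0.034, 0, 2, 0],
    [0.6, 0.08, -0.003, 0.054, 0, 4, 0],
    [0.6, 0.11, -0.004, 0.075, 0, 6, 0],
    [0.6, 0.14, -0.005, 0.095, 0, 8, 0],
    [0.6, 0.17, -0.006, 0.115, 0, 10, 0],
    [0.6, 0.2, -0.007, 0.136, 0, 12, 0],
    [0.6, 0.23, -0.008, 0.156, 0, 13.7, 0],
    [0.6, 0.26, -0.009, 0.176, 0, 13.7, 0],
    [0.6, 0.29, -0.01, 0.197, 0, 13.7, 0]
  ]
}}

```text
clock: 0.98
tcp_pos: [0.366, -0.2728, 0.2553]
ee_rot: [-0.707, 0.0, -0.0, 0.707]
force: [0.7, -0.8, 0.0]
finger_gap: 0.0512
```

Run:
```python
from h import *
from station import bot
s=bot.state();print(s["joints"],s["tcp_pos"])
print(move(s,[.46,-.17,.26],tooldown(np.pi/2)))
```

```text
[-2.95484938e-01  6.53911061e-02 -9.59566447e-02 -8.28572025e-05
 -1.40948694e+00 -1.27573331e+00] [ 0.3660316  -0.27278348  0.25528656]
(array([ 0.0939, -0.0047,  0.1028]), array([-0.01, -0.02, -0.  ]))
```

Request:
{"method": "arm_command", "body": {
  "plan": [
    [0.6, 0.025, -0.001, 0.028, 0, 0, 0],
    [0.6, 0.05, -0.002, 0.055, 0, 0, 0],
    [0.6, 0.075, -0.004, 0.082, 0, 0, 0],
    [0.6, 0.09, -0.005, 0.1, 0, 0, 0],
    [0.6, 0.094, -0.005, 0.103, 0, 0, 0],
    [0.6, 0.094, -0.005, 0.103, 0, 0, 0],
    [0.6, 0.094, -0.005, 0.103, 0, 0, 0],
    [0.6, 0.094, -0.005, 0.103, 0, 0, 0],
    [0.6, 0.094, -0.005, 0.103, 0, 0, 0],
    [0.6, 0.094, -0.005, 0.103, 0, 0, 0]
  ]
}}

```text
clock: 1.82
tcp_pos: [0.4587, -0.1722, 0.2604]
ee_rot: [0.707, -0.001, 0.001, -0.707]
force: [-0.1, 0.3, 0.2]
finger_gap: 0.0513
```

```bash
cat > snap.py <<'E'
import sys,pickle,cv2,numpy as np
from station import bot
n=sys.argv[1]; 
for cam in sys.argv[2:]:
    c=bot.capture(cam); pickle.dump(c,open(f"pics/{n}_{cam}.pkl","wb")); cv2.imwrite(f"pics/{n}_{cam}.png",c["img"][:,:,::-1])
s=bot.state();print(s["clock"],s["tcp_pos"],np.round(c["world_from_camera"][:3,3],4))
E
python3 snap.py die wrist
```

```text
1.8667 [ 0.45881591 -0.17207693  0.26043211] [ 0.3908 -0.1723  0.3889]
```

View pics/die_wrist.png

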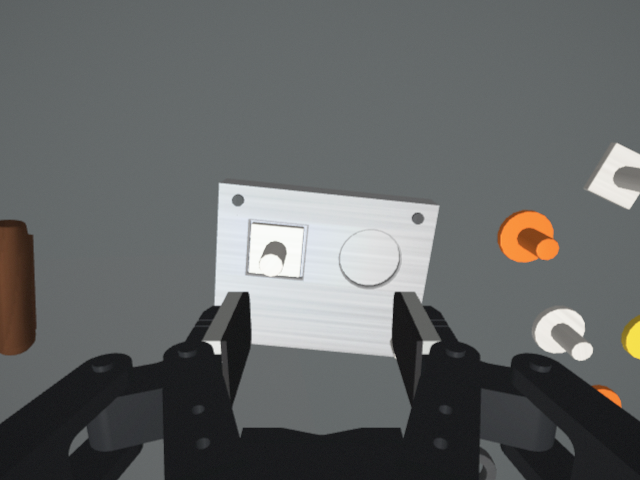

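The wrist view shows the round cavity at about (370,258), the foot's stem top at (271,265), and the blank's stem top at (582,351).

Run:
```python
from h import *
w=load("die_wrist");t=load("top0");s=load("scene0")
crop(w,205,170,260,200,3,"pics/dw.png")
TT=lambda x,y:(t,130+(x+.5)/2.6-.5,190+(y+.5)/2.6-.5)
SS=lambda x,y:(s,240+(x+.5)/3.2-.5,210+(y+.5)/3.2-.5)
W=lambda x,y:(w,x,y)
for n,o in [("stem",[TT(691,257),SS(84,117),W(271,265)]),("stem tw",[TT(691,257),W(271,265)]),("cav tw",[TT(586,255),W(369.5,258)]),("blank",[TT(353,154),SS(415,193),W(582,351)]),("blank tw",[TT(353,154),W(582,351)])]:
    x,r=tri(o);print(n,np.round(x*1000,1),r)
print([np.round(plane(*W(*p),.03)*1000,1) for p in [(219,183),(438,206),(417,218),(238,200),(369.5,258)]])
```

```text
stem [ 504.  -211.9   69.9] [0.2, 1.1, 0.9]
stem tw [ 504.3 -212.6   68.6] [0.4, 0.4]
cav tw [ 510.4 -129.5   32.5] [0.4, 0.4]
blank [594.4  64.9  47.8] [0.5, 1.7, 1.3]
blank tw [594.8  64.3  46.9] [0.4, 0.4]
[array([ 444. , -259.6,   30. ]), array([464.2, -71.8,  30. ]), array([474.8, -89.3,  30. ]), array([ 458.7, -244.2,   30. ]), array([ 511.5, -129.5,   30. ])]
```

View pics/dw.png

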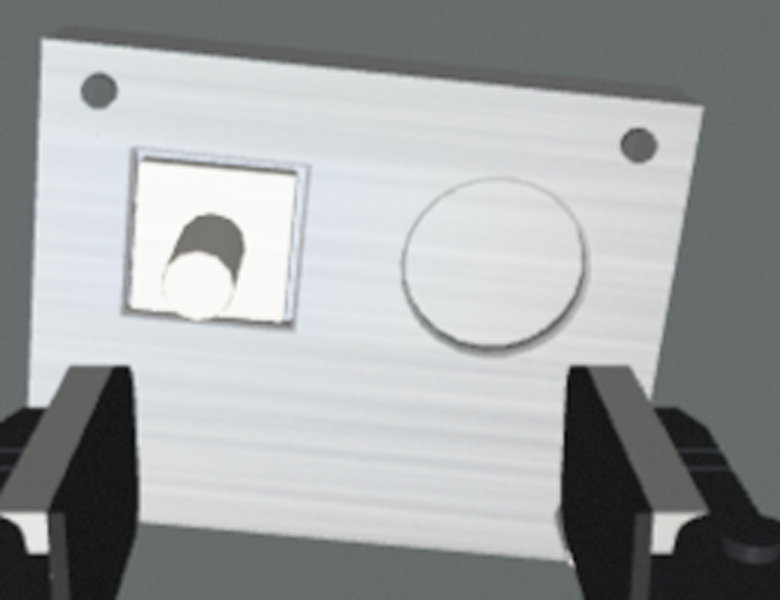

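Request:
{"method": "arm_command", "body": {
  "plan": [
    [0.6, 0.005, 0.005, 0.018, 0, 0, 0],
    [0.6, 0.015, 0.012, 0.05, 0, 0, 0],
    [0.6, 0.025, 0.02, 0.085, 0, 0, 0],
    [0.6, 0.035, 0.03, 0.12, 0, 0, 0],
    [0.6, 0.045, 0.04, 0.155, 0, 0, 0],
    [0.6, 0.055, 0.05, 0.19, 0, 0, 0],
    [0.6, 0.065, 0.055, 0.22, 0, 0, 0],
    [0.6, 0.071, 0.06, 0.236, 0, 0, 0],
    [0.6, 0.071, 0.06, 0.236, 0, 0, 0],
    [0.6, 0.071, 0.06, 0.236, 0, 0, 0]
  ]
}}

```text
clock: 2.7
tcp_pos: [0.5303, 0.0646, 0.1999]
ee_rot: [0.707, -0.0, -0.001, -0.707]
force: [-0.4, -0.2, -0.0]
finger_gap: 0.0517
```

```bash
python3 snap.py bl wrist
```

```text
2.75 [0.5303733  0.06392928 0.20038219] [0.4625 0.0644 0.3284]
```

View pics/bl_wrist.png

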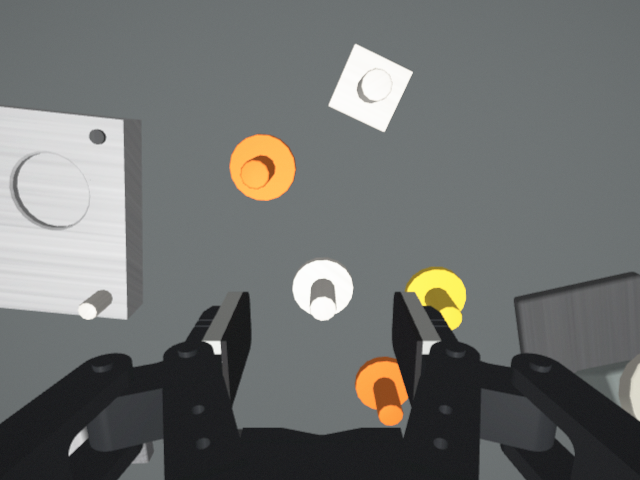

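The wrist view shows the round blank with its stem top at (322,308) and its flange centred near (323,289). The yellow and orange decoys are clear of it.

Run:
```python
from h import *
w=load("bl_wrist");d=load("die_wrist");t=load("top0")
TT=lambda x,y:(t,130+(x+.5)/2.6-.5,190+(y+.5)/2.6-.5)
print(np.round(plane(w,322,308,.046)*1000,1),np.round(plane(w,323,289,.008)*1000,1))
for o in ([(w,322,308),TT(353,154),(d,582,351)],[(w,322,308),(d,582,351)],[(w,322,308),TT(353,154)]):
    x,r=tri(o);print(np.round(x*1000,1),r)
print("cavity",np.round(plane(w,51.5,189,.03)*1000,1))
```

```text
[595.4  64.7  46. ] [596.4  65.6   8. ]
[594.9  64.5  46.7] [0.3, 0.4, 0.4]
[595.5  64.7  46. ] [0.1, 0.1]
[594.3  64.6  48.2] [0.2, 0.2]
cavity [ 511.  -127.6   30. ]
```

Request:
{"method": "arm_command", "body": {
  "plan": [
    [0.6, 0.02, 0.01, 0, 0, 0, 0],
    [0.6, 0.045, 0.03, 0, 0, 0, 0],
    [0.6, 0.06, 0.05, 0, 0, 0, 0],
    [0.6, 0.065, 0.08, 0, 0, 0, 0],
    [0.6, 0.065, 0.11, 0, 0, 0, 0],
    [0.6, 0.065, 0.14, 0, 0, 0, 0],
    [0.6, 0.065, 0.16, 0, 0, 0, 0],
    [0.6, 0.065, 0.17, 0, 0, 0, 0],
    [0.6, 0.065, 0.1715, 0, 0, 0, 0],
    [0.6, 0.065, 0.1715, 0, 0, 0, 0]
  ]
}}

```text
clock: 3.58
tcp_pos: [0.5959, 0.0637, 0.0296]
ee_rot: [0.707, -0.0, 0.001, -0.707]
force: [0.7, 1.1, 0.1]
finger_gap: 0.0509
```

```bash
python3 snap.py bl2 wrist scene
```

```text
3.6833 [0.5967374  0.06444232 0.03084137] [ 1.4028 -0.1326  1.3586]
```

View pics/bl2_wrist.png

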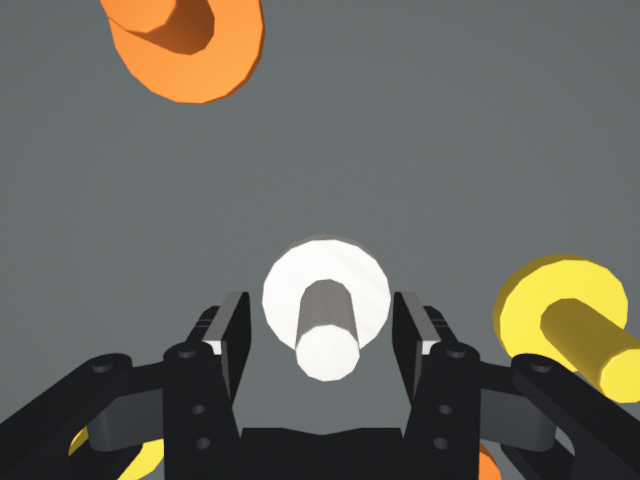

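The stem stands between the pads, with its top at (327,352). I'll close the gripper.

Request:
{"method": "arm_command", "body": {
  "plan": [
    [0.3, 0, 0, 0, 0, 0, 0],
    [0, 0, 0, 0, 0, 0, 0],
    [0, 0, 0, 0, 0, 0, 0],
    [0, 0, 0, 0, 0, 0, 0],
    [0, 0, 0, 0, 0, 0, 0],
    [0, 0, 0, 0, 0, 0, 0],
    [0, 0, -0.005, 0, 0, 0, 0],
    [0, 0, -0.02, 0, 0, 0, 0],
    [0, 0, -0.045, 0, 0, 0, 0],
    [0, 0, -0.08, 0, 0, 0, 0]
  ]
}}

```text
clock: 4.52
tcp_pos: [0.5928, 0.0641, 0.1065]
ee_rot: [0.708, -0.003, -0.002, -0.707]
force: [1.1, 1.2, -2.9]
finger_gap: 0.0183
```

```bash
python3 snap.py bl3 wrist
python3 - <<'E'
from h import *
from station import bot
s=bot.state();print(s["finger_gap"],s["force"])
w=load("bl2_wrist"); print(plane(w,327,352,.046))
E
```

```text
4.5667 [0.59805005 0.06454481 0.11659082] [0.5259 0.0641 0.2355]
0.0183242953751696 [ 2.00820683 -0.68500016  6.46261655]
[0.59507867 0.06513441 0.046     ]
```

View pics/bl3_wrist.png

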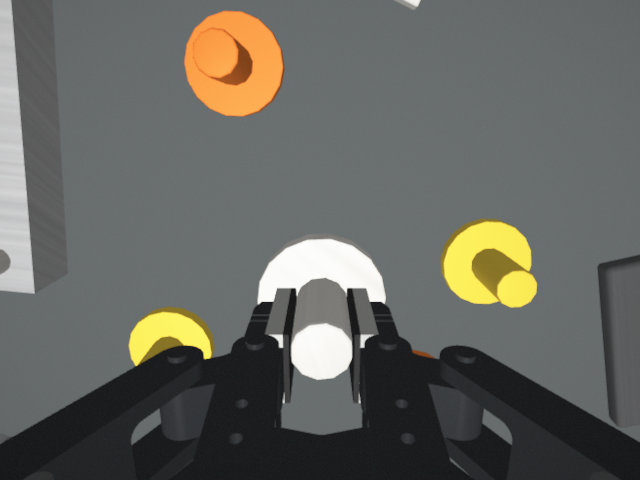

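Request:
{"method": "arm_command", "body": {
  "plan": [
    [0, -0.005, -0.005, -0.01, 0, 0, 0],
    [0, -0.015, -0.01, -0.03, 0, 0, 0],
    [0, -0.03, -0.01, -0.06, 0, 0, 0],
    [0, -0.043, -0.01, -0.095, 0, 0, 0],
    [0, -0.056, -0.01, -0.13, 0, 0, 0],
    [0, -0.07, -0.01, -0.16, 0, 0, 0],
    [0, -0.08, -0.005, -0.185, 0, 0, 0],
    [0, -0.0845, 0.01, -0.193, 0, 0, 0],
    [0, -0.0845, 0.02, -0.194, 0, 0, 0],
    [0, -0.0845, 0.03, -0.194, 0, 0, 0]
  ]
}}

```text
clock: 5.4
tcp_pos: [0.5098, -0.1299, 0.0776]
ee_rot: [-0.707, 0.001, -0.0, 0.707]
force: [-0.1, -0.6, -2.5]
finger_gap: 0.0187
```

```bash
python3 snap.py p1 wrist top scene
python3 - <<'E'
from h import *
crop(load("p1_top"),290,220,150,120,5,"pics/p1t.png")
E
```

```text
5.55 [ 0.51039987 -0.12879964  0.07774132] [ 1.4028 -0.1326  1.3586]
```

View pics/p1_wrist.png

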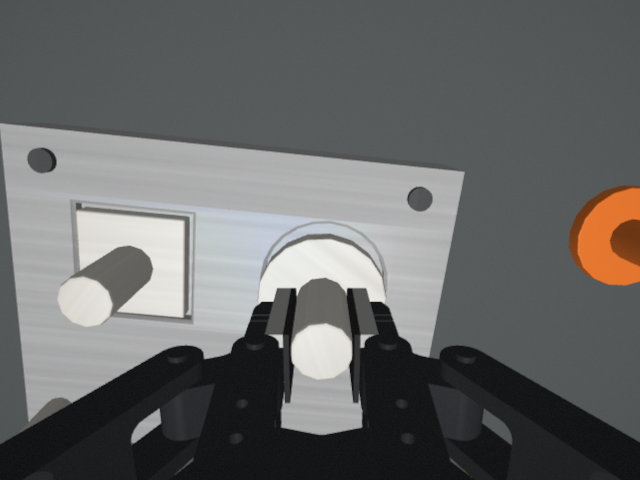

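View pics/p1_scene.png

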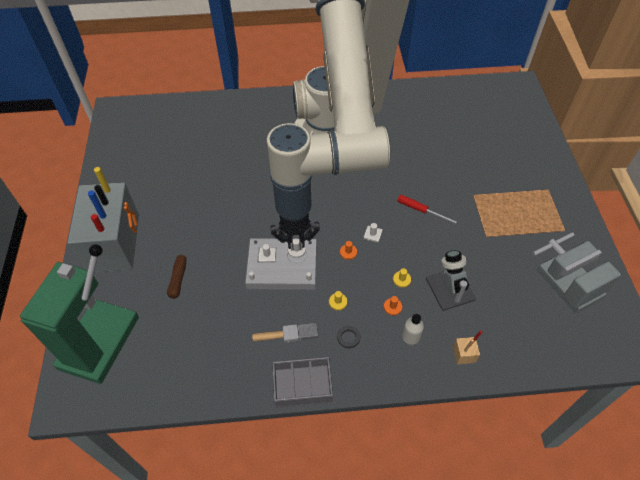

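The blank hangs over the cavity. Its stem top is at (322,352), and the cavity rim's far arc peaks near (325,222). Next I'll compare the rim and the flange within this view.

Run:
```python
from h import *
w=load("p1_wrist")
crop(w,230,200,190,150,4,"pics/p1w.png")
# stem top, blank bottom offset
print("stem top", plane(w,322,352,.0777+.017)); 
print("holes",[np.round(plane(w,*p,.03)*1000,1) for p in [(41,160),(420,198)]])
```

```text
stem top [ 0.50863624 -0.13000358  0.0947    ]
holes [array([ 458.3, -245.5,   30. ]), array([474.4, -88.5,  30. ])]
```

View pics/p1w.png

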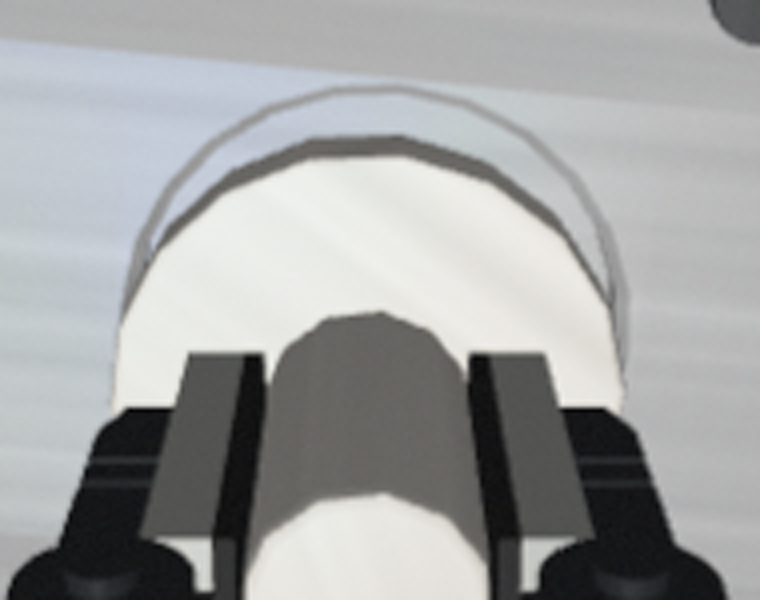

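View pics/p1t.png

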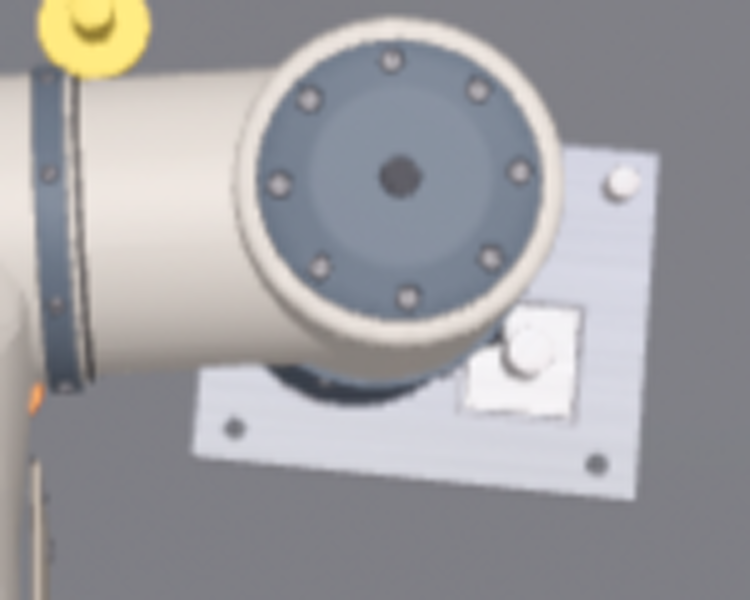

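Run:
```python
from h import *
from scipy.optimize import least_squares
w=load("p1_wrist")
C=lambda x,y:(230+(x+.5)/4-.5,200+(y+.5)/4-.5)
def fit(pts,z,r=None):
    P=np.array([plane(w,*C(*p),z)[:2] for p in pts])*1000
    f=(lambda q:np.hypot(*(P-q[:2]).T)-r) if r else (lambda q:np.hypot(*(P-q[:2]).T)-q[2])
    s=least_squares(f,[*(P.mean(0)+[10,0]),25][:2 if r else 3]);return np.round(s.x,2),np.round(s.fun,1)
rim=[(160,200),(200,150),(250,117),(300,97),(375,86),(430,93),(500,125),(560,170),(600,225),(622,280)]
print(fit(rim,.03),fit(rim,.03,27))
fl=[(160,245),(240,185),(300,160),(380,155),(440,165),(510,195),(570,250),(608,303),(122,320)]
print(fit(fl,.057),fit(fl,.057,25))
fb=[(240,165),(320,140),(400,136),(480,167),(160,240)]
print("low edge",fit(fb,.049,25))
```

```text
(array([ 512.62, -129.67,   28.08]), array([-0.2,  0.1,  0. ,  0.1,  0.2,  0.2, -0.4, -0.2, -0.1,  0.3])) (array([ 511.31, -129.42]), array([ 0.3,  0.4,  0.1, -0. , -0. , -0.1, -0.6, -0.2,  0.2,  0.9]))
(array([ 508.91, -130.29,   24.66]), array([ 0.2, -0.1,  0.2, -0.1, -0.1, -0. , -0.2,  0.2, -0.2])) (array([ 509.33, -130.28]), array([ 0.1, -0. ,  0.2,  0. , -0. , -0. , -0.3,  0.1, -0.4]))
low edge (array([ 509.76, -130.44]), array([ 0.2,  0. ,  0.3, -0.4, -0.3]))
```

Request:
{"method": "arm_command", "body": {
  "plan": [
    [0, 0.002, 0, 0.001, 0, 0, 0],
    [0, 0.002, 0.005, 0.001, 0, 0, 0],
    [0, 0.002, 0.01, 0.001, 0, 0, 0],
    [0, 0.002, 0.013, 0.001, 0, 0, 0],
    [0, 0.002, 0.015, 0.001, 0, 0, 0],
    [0, 0.002, 0.017, 0.001, 0, 0, 0],
    [0, 0.002, 0.017, 0.001, 0, 0, 0],
    [0, 0.002, 0.017, 0.001, 0, 0, 0],
    [0, 0.002, 0.017, 0.001, 0, 0, 0],
    [0, 0.002, 0.017, 0.001, 0, 0, 0]
  ]
}}

```text
clock: 6.38
tcp_pos: [0.513, -0.1285, 0.062]
ee_rot: [0.707, 0.0, 0.0, -0.707]
force: [0.9, -0.3, -2.3]
finger_gap: 0.0185
```

```bash
python3 snap.py p2 wrist
python3 - <<'E'
from h import *
crop(load("p2_wrist"),230,200,190,150,4,"pics/p2w.png")
E
```

```text
6.4333 [ 0.51296434 -0.12845883  0.06197536] [ 0.445  -0.1287  0.1905]
```

View pics/p2w.png

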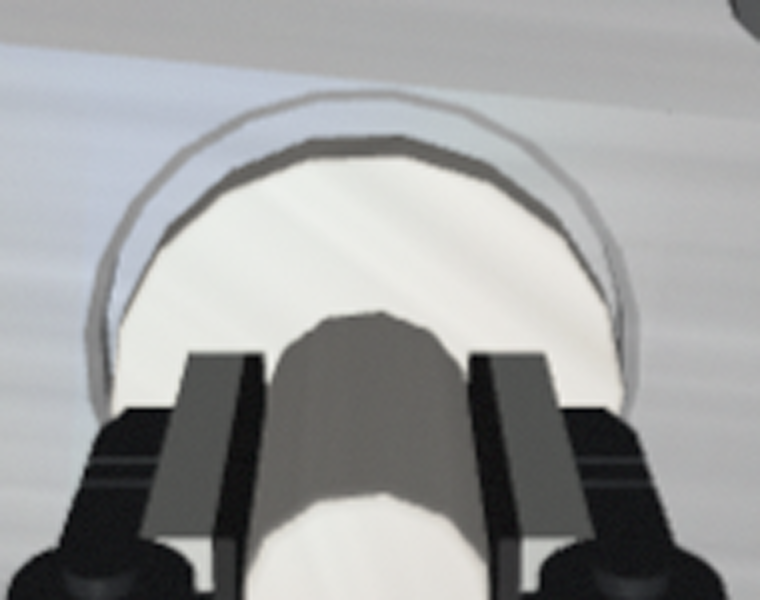

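Run:
```python
from h import *
from scipy.optimize import least_squares
w=load("p2_wrist")
C=lambda x,y:(230+(x+.5)/4-.5,200+(y+.5)/4-.5)
def fit(pts,z,r=None):
    P=np.array([plane(w,*C(*p),z)[:2] for p in pts])*1000
    f=(lambda q:np.hypot(*(P-q[:2]).T)-r) if r else (lambda q:np.hypot(*(P-q[:2]).T)-q[2])
    s=least_squares(f,[*(P.mean(0)+[10,0]),25][:2 if r else 3]);return np.round(s.x,2),np.round(s.fun,1)
rim=[(85,340),(105,255),(140,190),(200,133),(250,108),(310,92),(380,91),(440,101),(500,126),(560,175),(600,227),(627,285),(638,340)]
print(fit(rim,.03),fit(rim,.03,27))
fl=[(110,390),(160,245),(240,185),(300,160),(380,155),(440,165),(510,195),(570,250),(608,303),(122,320),(625,395)]
print(fit(fl,.041),fit(fl,.041,25))
fb=[(240,165),(320,140),(400,136),(480,167),(160,240)]
print("low edge",fit(fb,.033,25))
```

```text
(array([ 512.18, -129.53,   28.03]), array([-0.1, -0.3,  0. ,  0.3,  0.2,  0.1, -0.1, -0. , -0. , -0.3, -0.3,
        0.1,  0.4])) (array([ 510.9 , -129.47]), array([ 1. ,  0.3,  0.3,  0.3,  0.1, -0.1, -0.3, -0.2, -0.1, -0.2,  0.1,
        0.7,  1.3]))
(array([ 512.24, -128.79,   24.67]), array([-0.1,  0.3, -0. ,  0.2, -0.1, -0.1, -0.1, -0.2,  0.2, -0.1,  0.1])) (array([ 512.65, -128.79]), array([-0.4,  0.2, -0. ,  0.3,  0. , -0. , -0. , -0.3,  0. , -0.3, -0.2]))
low edge (array([ 513.09, -129.01]), array([ 0.2,  0. ,  0.3, -0.4, -0.3]))
```

Request:
{"method": "arm_command", "body": {
  "plan": [
    [0, -0.0008, 0, -0.0006, 0, 0, 0],
    [0, -0.0008, 0.002, -0.0006, 0, 0, 0],
    [0, -0.0008, 0.004, -0.0006, 0, 0, 0],
    [0, -0.0008, 0.006, -0.0006, 0, 0, 0],
    [0, -0.0008, 0.008, -0.0006, 0, 0, 0],
    [0, -0.0008, 0.0085, -0.0006, 0, 0, 0],
    [0, -0.0008, 0.009, -0.0006, 0, 0, 0],
    [0, -0.0008, 0.009, -0.0006, 0, 0, 0],
    [0, -0.0008, 0.009, -0.0006, 0, 0, 0],
    [0, -0.0008, 0.009, -0.0006, 0, 0, 0]
  ]
}}

```text
clock: 7.27
tcp_pos: [0.5119, -0.1291, 0.0541]
ee_rot: [0.707, 0.0, 0.0, -0.707]
force: [-4.2, 2.7, 9.8]
finger_gap: 0.0181
```

```bash
python3 snap.py p3 wrist
python3 - <<'E'
from h import *
from station import bot
s=bot.state();print(s["force"],s["tcp_pos"])
crop(load("p3_wrist"),230,200,190,150,4,"pics/p3w.png")
E
```

```text
7.3167 [ 0.51192692 -0.12907317  0.05410126] [ 0.444  -0.1293  0.1826]
[-4.24913221  1.62481446  9.26881398] [ 0.51192692 -0.12907317  0.05410126]
```

View pics/p3w.png

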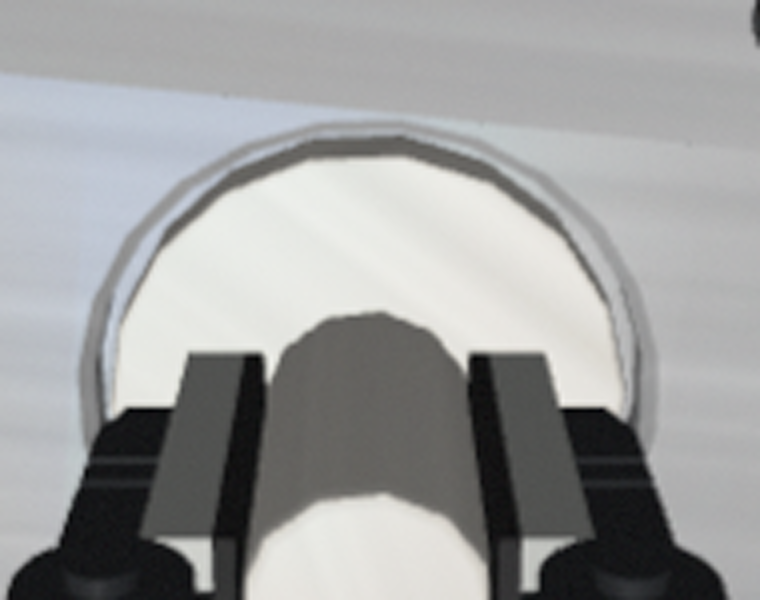

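The upward push is 12 N with the TCP at 0.0541, and the rim now lies just outside the flange all round, which fits a seated blank. I'll let go and lift.

Request:
{"method": "arm_command", "body": {
  "plan": [
    [0.2, -0.0005, 0.008, 0, 0, 0, 0],
    [0.6, -0.0005, -0.001, 0, 0, 0, 0],
    [0.6, -0.0005, -0.001, 0, 0, 0, 0],
    [0.6, -0.0005, -0.001, 0, 0, 0, 0],
    [0.6, -0.0005, -0.003, 0, 0, 0, 0],
    [0.6, -0.0005, -0.015, 0, 0, 0, 0],
    [0.6, -0.0005, -0.04, 0, 0, 0, 0],
    [0.6, -0.0005, -0.07, 0, 0, 0, 0],
    [0.6, -0.01, -0.1, -0.01, 0, 0, 0],
    [0.6, -0.03, -0.12, -0.03, 0, 0, 0]
  ]
}}

```text
clock: 8.15
tcp_pos: [0.4839, -0.1586, 0.175]
ee_rot: [0.707, 0.002, 0.0, -0.707]
force: [0.3, -0.7, 0.4]
finger_gap: 0.0513
```

My first row there pushed down by mistake, a sign slip in the shift. I'll check the blank's seating closely before going on.

```bash
python3 snap.py p4 wrist scene top
python3 - <<'E'
from h import *
crop(load("p4_wrist"),200,170,260,200,3,"pics/p4w.png")
crop(load("p4_scene"),240,220,90,75,8,"pics/p4s.png")
E
```

```text
8.3 [ 0.48210393 -0.1599173   0.1743328 ] [ 0.3804 -0.0709  1.3076]
```

View pics/p4_wrist.png

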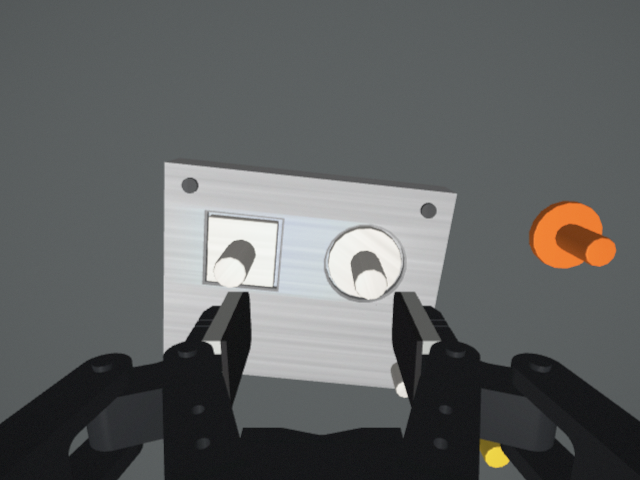

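View pics/p4s.png

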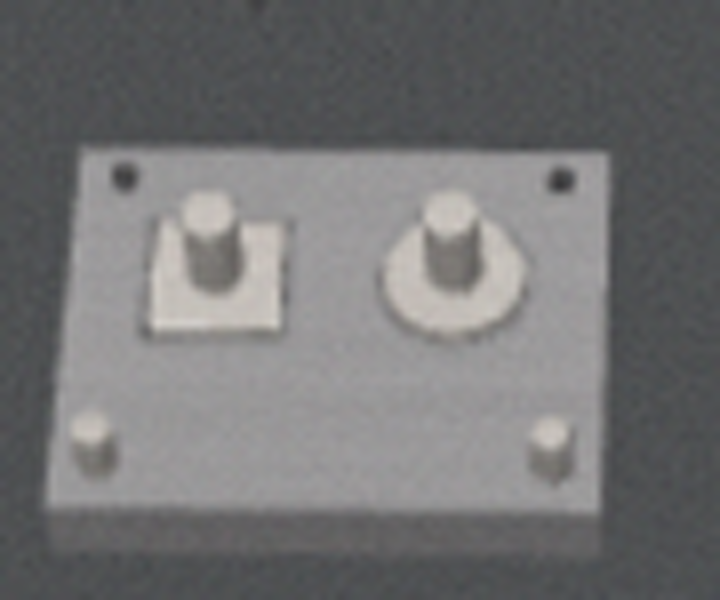

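Run:
```python
from h import *
w=load("p4_wrist");s=load("p4_scene");t=load("p4_top");d=load("die_wrist")
crop(w,190,190,230,130,3.4,"pics/p4w.png")
crop(t,320,235,110,90,7,"pics/p4t.png")
S=lambda x,y:(s,240+(x+.5)/8-.5,220+(y+.5)/8-.5)
print(tri([(w,371,285),S(450,212)]),tri([(w,229.5,272),S(210,212)]),tri([(w,229.5,272),(d,271,265)]))
```

```text
(array([ 0.51135733, -0.12901257,  0.07004244]), [0.5, 0.5]) (array([ 0.50348169, -0.21194716,  0.07021074]), [0.9, 0.9]) (array([ 0.50312818, -0.21259163,  0.07137719]), [0.2, 0.2])
```

View pics/p4w.png

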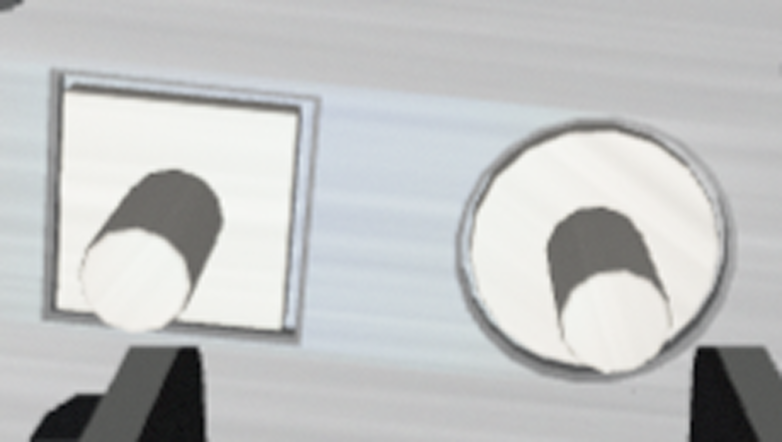

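View pics/p4t.png

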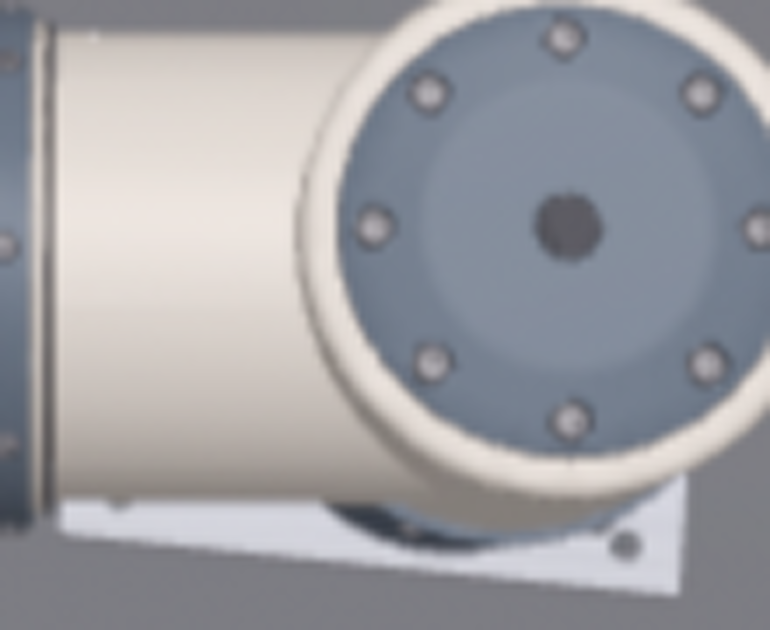

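The blank is seated. Its stem top triangulates to z = 0.0700 at (0.5114,-0.1290), and an even gap shows all round it. Now for the foot.

Request:
{"method": "arm_command", "body": {
  "plan": [
    [0.6, 0.01, 0.005, -0.025, 0, 0, 0],
    [0.6, 0.019, 0.02, -0.045, 0, 0, 0],
    [0.6, 0.0214, 0.04, -0.0536, 0, 0, 0],
    [0.6, 0.0214, 0.07, -0.0536, 0, 0, 0],
    [0.6, 0.0214, 0.1, -0.0536, 0, 0, 0],
    [0.6, 0.0214, 0.115, -0.0536, 0, 0, 0],
    [0.6, 0.0214, 0.12, -0.0536, 0, 0, 0],
    [0.6, 0.0214, 0.12, -0.0536, 0, 0, 0],
    [0.3, 0.0214, 0.12, -0.0536, 0, 0, 0],
    [0, 0.0214, 0.12, -0.0536, 0, 0, 0]
  ]
}}

```text
clock: 9.13
tcp_pos: [0.5045, -0.2127, 0.054]
ee_rot: [0.707, 0.001, 0.001, -0.707]
force: [0.2, -0.0, 0.6]
finger_gap: 0.0277
```

Request:
{"method": "arm_command", "body": {
  "plan": [
    [0, 0, 0, 0, 0, 0, 0],
    [0, 0, 0, 0, 0, 0, 0],
    [0, 0, 0, 0, 0, 0, 0],
    [0, 0, 0, 0, 0, 0, 0],
    [0, 0, -0.003, 0, 0, 0, 0],
    [0, 0, -0.008, 0, 0, 0, 0],
    [0, 0, -0.02, 0, 0, 0, 0],
    [0, 0, -0.045, 0, 0, 0, 0],
    [0, 0, -0.08, 0, 0, 0, 0],
    [0, 0, -0.11, 0, 0, 0, 0]
  ]
}}

```text
clock: 9.97
tcp_pos: [0.5027, -0.2126, 0.1642]
ee_rot: [-0.707, 0.001, 0.0, 0.707]
force: [0.9, -0.6, -1.6]
finger_gap: 0.0183
```

```bash
python3 snap.py f1 scene wrist;  python3 - <<'E'
from h import *
crop(load("f1_scene"),220,180,300,200,2.6,"pics/f1s.png")
E
```

```text
10.0667 [ 0.50616324 -0.21370264  0.16870711] [ 0.4369 -0.2139  0.2991]
```

View pics/f1_wrist.png

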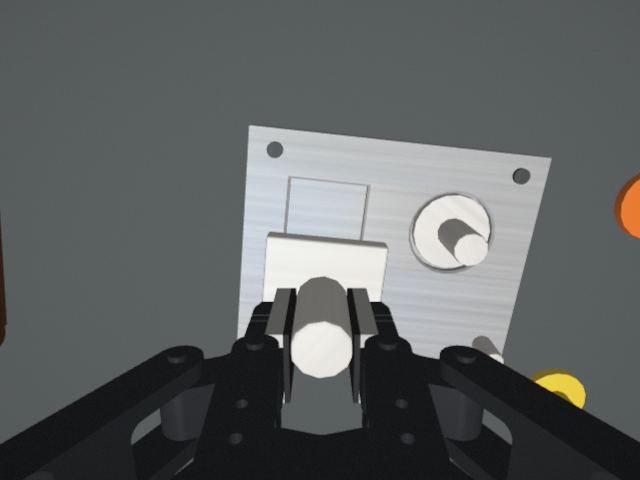

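View pics/f1s.png

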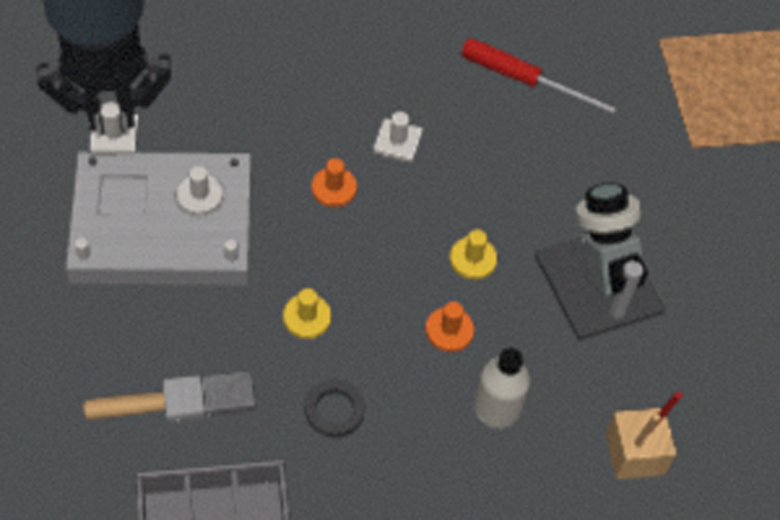

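The foot is held; its flange shows at (325,265) in the wrist view and the square cavity is empty. Next I'll move to a viewpoint for the inspection camera.

Request:
{"method": "arm_command", "body": {
  "plan": [
    [0, 0, -0.015, 0.01, 0, 0, 0],
    [0, 0.002, -0.035, 0.035, 0, 0, 0],
    [0, 0.004, -0.053, 0.07, 0, 0, 0],
    [0, 0.006, -0.07, 0.106, 0, 0, 0],
    [0, 0.008, -0.087, 0.142, 0, 0, 0],
    [0, 0.01, -0.104, 0.178, 0, 0, 0],
    [0, 0.012, -0.121, 0.214, 0, 0, 0],
    [0, 0.014, -0.138, 0.25, 0, 0, 0],
    [0, 0.016, -0.153, 0.285, 0, 0, 0],
    [0, 0.0165, -0.164, 0.315, 0, 0, 0]
  ]
}}

```text
clock: 10.9
tcp_pos: [0.5196, 0.1046, 0.3275]
ee_rot: [-0.707, -0.0, 0.0, 0.707]
force: [1.2, -0.4, -2.7]
finger_gap: 0.0183
```

Request:
{"method": "arm_command", "body": {
  "plan": [
    [0, 0, -0.003, 0.012, 0, 0, 0],
    [0, 0, -0.003, 0.017, 0, 0, 0],
    [0, 0, -0.003, 0.017, 0, 0, 0],
    [0, 0, -0.003, 0.017, 0, 0, 0],
    [0, 0, -0.003, 0.017, 0, 0, 0],
    [0, 0, -0.003, 0.017, 0, 0, 0],
    [0, 0, -0.003, 0.017, 0, 0, 0],
    [0, 0, -0.003, 0.017, 0, 0, 0],
    [0, 0, -0.003, 0.017, 0, 0, 0],
    [0, 0, -0.003, 0.017, 0, 0, 0]
  ]
}}

```text
clock: 11.73
tcp_pos: [0.52, 0.1191, 0.3298]
ee_rot: [-0.707, 0.0, -0.0, 0.707]
force: [-0.4, 0.1, -2.4]
finger_gap: 0.0183
```

```bash
python3 snap.py c1 wrist;  python3 - <<'E'
from h import *
crop(load("c1_wrist"),420,200,220,165,3.6,"pics/c1w.png")
E
```

```text
11.7833 [0.52001471 0.11922808 0.32981039] [0.4521 0.1189 0.4583]
```

View pics/c1_wrist.png

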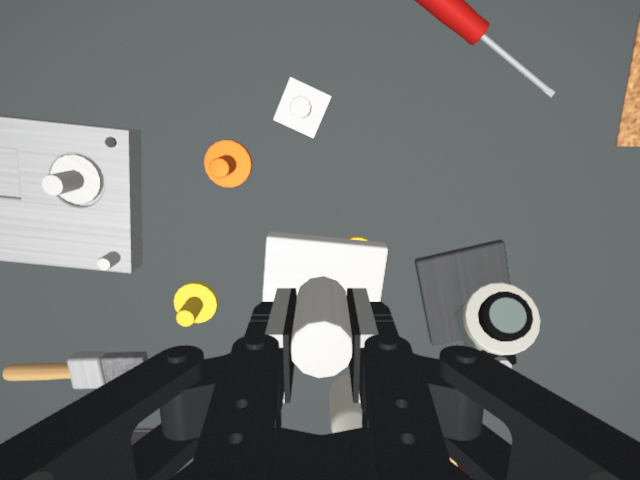

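View pics/c1w.png

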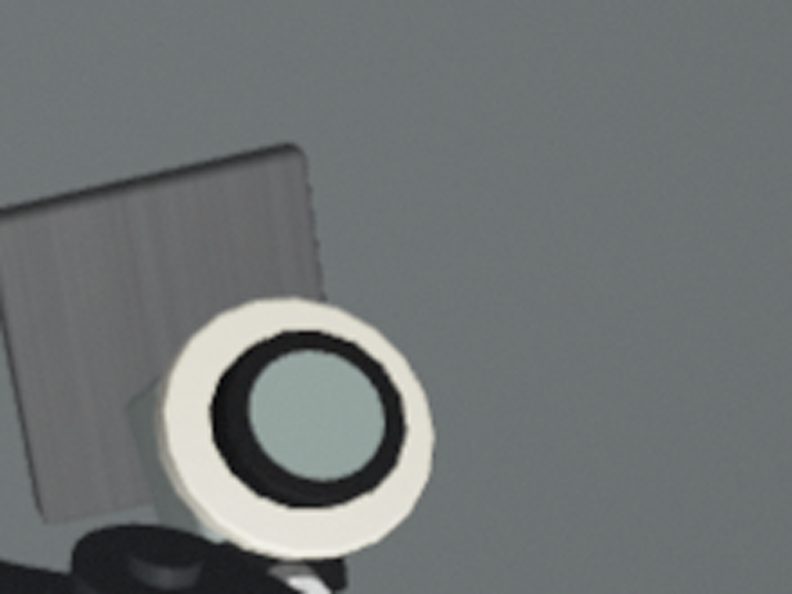

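The wrist view shows the glass at (508,315) with the white ring behind it, and the stand plate turned by about 13 degrees. I'll triangulate the lens and work out the axis azimuth from the plate.

Run:
```python
from h import *
from station import bot
t=load("top0");s=load("scene0");w=load("c1_wrist")
def glass(c,u0,v0,w_,h_):
    im=c["img"][v0:v0+h_,u0:u0+w_].astype(int)
    hsv=cv2.cvtColor(c["img"][v0:v0+h_,u0:u0+w_],cv2.COLOR_RGB2HSV); return im
T=lambda x,y:(t,130+(x+.5)/2.6-.5,190+(y+.5)/2.6-.5)
S=lambda x,y:(s,240+(x+.5)/3.2-.5,210+(y+.5)/3.2-.5)
W=lambda x,y:(w,420+(x+.5)/3.6-.5,200+(y+.5)/3.6-.5)
L=[T(74,116),S(685,140),W(317,415)]
print(tri(L),tri([L[0],L[2]]),tri(L[1:]))
# plate edges
for z in (0.,.01): 
    a=[plane(*T(*p),z)[:2] for p in [(62,178),(173,152),(150,35)]];print("top",[np.round(np.degrees(np.arctan2(*(a[i+1]-a[i])[::-1])),1) for i in (0,1)],np.round(a,3).tolist())
    a=[plane(*W(*p),z)[:2] for p in [(0,212),(295,145),(322,295)]];print("wr",[np.round(np.degrees(np.arctan2(*(a[i+1]-a[i])[::-1])),1) for i in (0,1)])
    a=[plane(*W(*p),z)[:2] for p in [(0,260),(42,515)]];print("wr",np.round(np.degrees(np.arctan2(*(a[1]-a[0])[::-1])),1))
    a=[plane(*S(*p),z)[:2] for p in [(598,217),(650,318),(753,285)]];print("sc",[np.round(np.degrees(np.arctan2(*(a[i+1]-a[i])[::-1])),1) for i in (0,1)])
# ring ellipse masks
for n,c,(u0,v0,ww,hh) in [("top",t,(140,205,40,50)),("wr",w,(455,270,100,100))]:
    im=c["img"][v0:v0+hh,u0:u0+ww].astype(int)
    m=((im.min(2)>170)).astype(np.uint8)
    cs,_=cv2.findContours(m,cv2.RETR_EXTERNAL,cv2.CHAIN_APPROX_NONE);k=max(cs,key=cv2.contourArea)
    print(n,cv2.fitEllipse(k),(u0,v0))
```

```text
(array([0.6134773 , 0.27829633, 0.12872738]), [2.1, 2.4, 0.7]) (array([0.61141136, 0.27488343, 0.13425999]), [0.3, 0.3]) (array([0.61395222, 0.27924532, 0.12902697]), [1.4, 1.4])
top [np.float64(-77.0), np.float64(12.8)] [[0.583, 0.322], [0.605, 0.226], [0.71, 0.25]]
wr [np.float64(103.6), np.float64(16.1)]
wr 12.3
sc [np.float64(13.4), np.float64(103.8)]
top [np.float64(-77.0), np.float64(12.8)] [[0.582, 0.319], [0.604, 0.224], [0.708, 0.248]]
wr [np.float64(103.6), np.float64(16.1)]
wr 12.3
sc [np.float64(13.4), np.float64(103.8)]
top ((18.66727638244629, 25.154237747192383), (29.75880241394043, 30.422649383544922), 141.67250061035156) (140, 205)
wr ((47.27619934082031, 49.02590560913086), (69.1120834350586, 75.51446533203125), 124.66681671142578) (455, 270)
```

```bash
cat >> h.py <<'E'
PS=np.radians(13.3)
L=np.array([.613,.277,.130])
def axes(ps=PS,th=.6):
    zc=np.array([-np.sin(th)*np.cos(ps),-np.sin(th)*np.sin(ps),np.cos(th)])
    y=-zc; z=np.array([-np.sin(ps),np.cos(ps),0]); return zc,np.column_stack([np.cross(y,z),y,z])
E
python3 - <<'E'
from h import *
from station import bot
w=load("c1_wrist");t=load("top0")
for d in (0,10,13.3,20,25,35):
    zc,R=axes(np.radians(d)); print(d,np.round(np.subtract(proj(w,L-.02*zc),proj(w,L)),1),np.round(np.subtract(proj(t,L-.02*zc),proj(t,L)),1))
s=bot.state();zc,R=axes();print(zc,L+.09*zc)
tcp=L+.28*zc+R@[.068,.128,0]; print(tcp,move(s,tcp,R))
fin=L+.09*zc+.029*zc; print(fin,move(s,fin,R))
E
```

```text
0 [-9.3  3.3] [ 2.5 -3.8]
10 [-7.1  3.1] [ 1.6 -3.7]
13.3 [-6.4  3. ] [ 1.3 -3.7]
20 [-4.9  2.6] [ 0.6 -3.5]
25 [-3.8  2.2] [ 0.2 -3.3]
35 [-1.8  1.2] [-0.6 -2.8]
[-0.54949813 -0.12989585  0.82533561] [0.56354517 0.26530937 0.20428021]
[0.58409383 0.27016687 0.2938467 ] (array([0.064, 0.036, 0.151]), array([  4.  , -12.93, -34.22]))
[0.54760972 0.26154239 0.22821494] (array([0.0275, 0.1016, 0.1423]), array([  4.  , -12.93, -34.22]))
```

The ring offset agrees with an azimuth of about 13 to 15 degrees. I'll go to the final orientation with the wrist camera on the assumed axis, to check that the glass and ring appear concentric.

Request:
{"method": "arm_command", "body": {
  "plan": [
    [0, 0.004, 0.002, 0.01, 0.25, -0.8, -2.1],
    [0, 0.013, 0.007, 0.03, 0.75, -2.5, -6.5],
    [0, 0.022, 0.012, 0.052, 1.3, -4.3, -11.4],
    [0, 0.031, 0.017, 0.073, 1.9, -6.1, -16.2],
    [0, 0.04, 0.022, 0.094, 2.5, -8, -21.2],
    [0, 0.048, 0.027, 0.114, 3, -9.8, -25.9],
    [0, 0.056, 0.031, 0.132, 3.5, -11.4, -30.1],
    [0, 0.062, 0.034, 0.146, 3.9, -12.5, -33.1],
    [0, 0.064, 0.036, 0.151, 4, -12.9, -34.2],
    [0, 0.064, 0.036, 0.151, 4, -12.9, -34.2]
  ]
}}

```text
clock: 12.62
tcp_pos: [0.5828, 0.2703, 0.2915]
ee_rot: [-0.648, -0.285, -0.128, 0.695]
force: [0.3, -0.9, -2.7]
finger_gap: 0.0184
```

Request:
{"method": "arm_command", "body": {
  "plan": [
    [0, 0, 0, 0, 0, 0, 0],
    [0, 0, 0, 0, 0, 0, 0],
    [0, 0, 0, 0, 0, 0, 0],
    [0, 0, 0, 0, 0, 0, 0],
    [0, 0, 0, 0, 0, 0, 0],
    [0, 0, 0, 0, 0, 0, 0],
    [0, 0, 0, 0, 0, 0, 0],
    [0, 0, 0, 0, 0, 0, 0],
    [0, 0, 0, 0, 0, 0, 0],
    [0, 0, 0, 0, 0, 0, 0]
  ]
}}

```text
clock: 13.45
tcp_pos: [0.5841, 0.2703, 0.2937]
ee_rot: [-0.647, -0.286, -0.129, 0.695]
force: [0.0, -0.1, -1.9]
finger_gap: 0.0186
```

```bash
python3 snap.py c2 wrist scene;  python3 - <<'E'
from h import *
from station import bot
s=bot.state();print(s["joints"]);zc,R=axes();print(move(s,L+.28*zc+R@[.068,.128,0],R))
crop(load("c2_scene"),360,150,200,150,4,"pics/c2s.png")
E
```

```text
13.55 [0.58404627 0.27032539 0.29375478] [ 1.4028 -0.1326  1.3586]
[ 0.82477355  0.06498196 -0.33097517  0.4969687  -0.72232014 -2.46492103]
(array([ 0.0001, -0.0001, -0.0002]), array([ 0.  , -0.02, -0.02]))
```

View pics/c2_wrist.png

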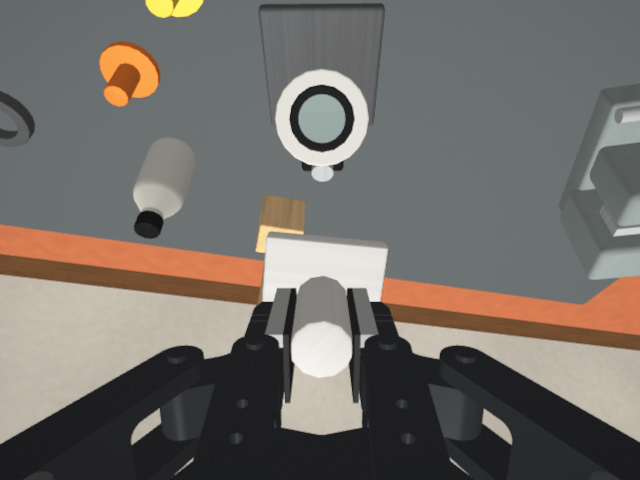

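View pics/c2s.png

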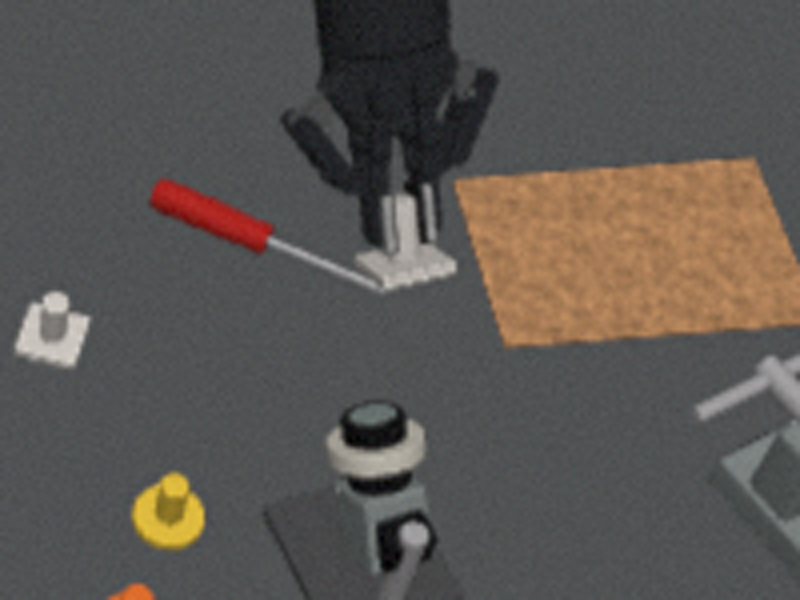

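The view down the lens shows the glass at (322,118), concentric with the ring, and the plate symmetric about it. I'll quantify that.

Run:
```python
from h import *
from station import bot
w=load("c2_wrist");im=w["img"][60:175,265:380];g=im.astype(int)
m=(g.min(2)>190).astype(np.uint8);cs,_=cv2.findContours(m,cv2.RETR_CCOMP,cv2.CHAIN_APPROX_NONE)
for k in sorted(cs,key=cv2.contourArea)[-2:]: e=cv2.fitEllipse(k);print("ring",np.add(e[0],(265,60)),e[1])
d=(g.max(2)<60).astype(np.uint8);cs,_=cv2.findContours(d,cv2.RETR_CCOMP,cv2.CHAIN_APPROX_NONE)
for k in sorted(cs,key=cv2.contourArea)[-2:]: e=cv2.fitEllipse(k);print("dark",np.add(e[0],(265,60)),e[1])
zc,R=axes()
print("pred glass",proj(w,L),"ring",proj(w,L-.016*zc))
t=load("top0");s=load("scene0");c1=load("c1_wrist")
G=(w,321.7,118.3)
print(tri([G,(c1,507.9,315.2)]),tri([G,(c1,507.9,315.2),(t,158.3,234.3),(s,453.9,253.6)]))
```

```text
ring [321.40397644 117.86145401] (66.34497833251953, 69.13082122802734)
ring [321.39616776 119.35761642] (89.70073699951172, 99.98298645019531)
dark [321.40916443 118.20161438] (49.26901626586914, 51.056182861328125)
dark [321.2843399  117.76997375] (62.05730056762695, 64.29898834228516)
pred glass (np.float64(321.70308650308925), np.float64(118.39398860758749)) ring (np.float64(321.68748305781975), np.float64(118.38163773643643))
(array([0.61325054, 0.27713234, 0.13008716]), [0.3, 0.3]) (array([0.61379918, 0.27809466, 0.1286478 ]), [0.9, 0.5, 2.3, 3.0])
```

The glass triangulates to (0.6132,0.2771,0.1301), matching the value I used. The final move is -68 mm along tool x and +32 mm along the approach.

Request:
{"method": "arm_command", "body": {
  "plan": [
    [0, -0.006, 0, 0, 0, 0, 0],
    [0, -0.018, 0.003, 0, 0, 0, 0],
    [0, -0.032, 0.008, 0, 0, 0, 0],
    [0, -0.046, 0.014, 0, 0, 0, 0],
    [0, -0.058, 0.02, 0, 0, 0, 0],
    [0, -0.065, 0.026, 0, 0, 0, 0],
    [0, -0.068, 0.03, 0, 0, 0, 0],
    [0, -0.068, 0.032, 0, 0, 0, 0],
    [0, -0.068, 0.032, 0, 0, 0, 0],
    [0, -0.068, 0.032, 0, 0, 0, 0]
  ]
}}

```text
clock: 14.38
tcp_pos: [0.5475, 0.2619, 0.2297]
ee_rot: [-0.647, -0.286, -0.13, 0.695]
force: [-0.7, 1.6, -1.7]
finger_gap: 0.0185
```

Request:
{"method": "arm_command", "body": {
  "plan": [
    [0, 0, 0, 0, 0, 0, 0],
    [0, 0, 0, 0, 0, 0, 0],
    [0, 0, 0, 0, 0, 0, 0],
    [0, 0, 0, 0, 0, 0, 0],
    [0, 0, 0, 0, 0, 0, 0],
    [0, 0, 0, 0, 0, 0, 0],
    [0, 0, 0, 0, 0, 0, 0],
    [0, 0, 0, 0, 0, 0, 0],
    [0, 0, 0, 0, 0, 0, 0],
    [0, 0, 0, 0, 0, 0, 0]
  ]
}}

```text
clock: 15.22
tcp_pos: [0.547, 0.2616, 0.229]
ee_rot: [-0.647, -0.286, -0.129, 0.695]
force: [-0.3, 0.4, -1.1]
finger_gap: 0.0184
```

```bash
python3 snap.py e wrist scene top;  python3 - <<'E'
from h import *
from station import bot
s=bot.state();zc,R=axes();print(move(s,L+.12*zc,R),s["finger_gap"],np.abs(s["dq"]).max())
c=load("e_scene");crop(c,400,180,120,90,6.5,"pics/es.png");crop(load("e_top"),130,190,90,80,7,"pics/et.png")
f=L+.09*zc
print("focus proj scene",proj(c,f),"stem top",proj(c,f+.046*zc), [np.round(proj(c,f+R@[a,0,b]),1) for a,b in [(.023,.023),(.023,-.023),(-.023,-.023),(-.023,.023)]])
E
```

```text
15.3667 [0.54700016 0.26160509 0.22898186] [ 0.3804 -0.0709  1.3076]
(array([ 0.    , -0.    , -0.0002]), array([-0.  , -0.02, -0.02])) 0.018590950781879504 0.0019472265212241275
focus proj scene (np.float64(449.0124136812788), np.float64(221.27945716695695)) stem top (np.float64(447.24986044352687), np.float64(204.3907166268081)) [array([461.5, 221.5]), array([444.9, 226.2]), array([436.8, 221. ]), array([453. , 216.5])]
```

View pics/es.png

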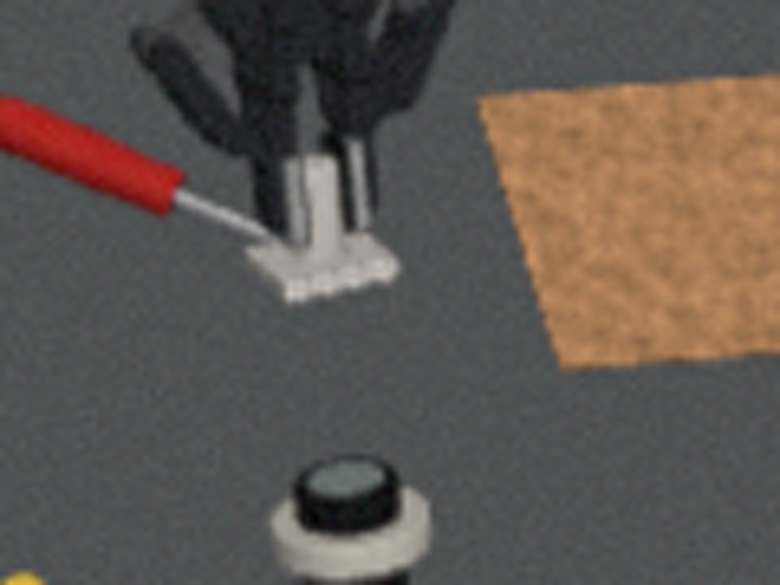

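View pics/e_wrist.png

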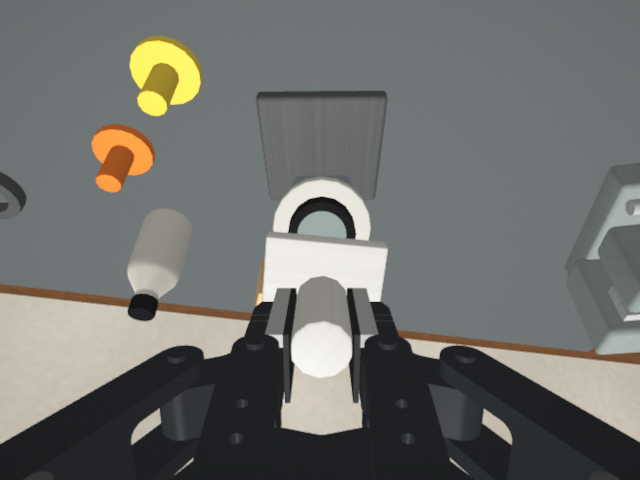

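View pics/e_scene.png

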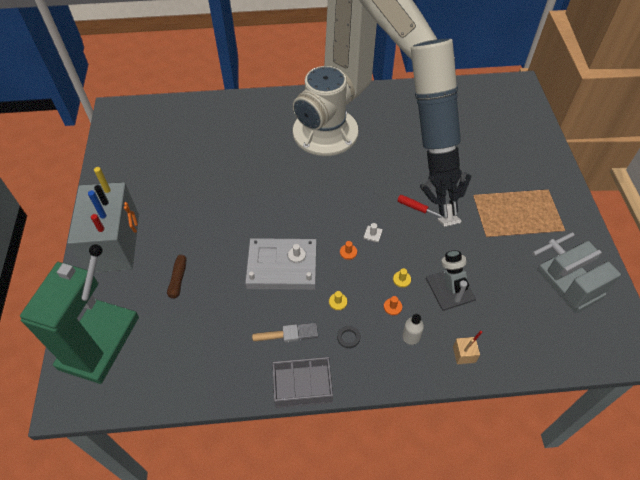

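The foot's visible lower corners in the scene view, (461.5,221) and (444.6,226), match the prediction within about 0.3 px. The third, left-hand corner is about 2 px off. The arm is still and the bystanders are unmoved, so I'll hand in.

```bash
python3 -c "
from station import bot
print(bot.sign_off())"
```

```text
the job is handed in; nothing more can be done
None
```

I put the round blank in the round cavity and let go. I then lifted the pressed foot and handed in with it held over the inspection camera at about 15.4 s. No verdict was reported.

**Last checks:**
- **Round blank:** After release, its stem top triangulated to z = 70.0 mm, which is what a fully seated blank should read. It was centred at (511.4, -129.0) mm against a cavity centre of about (511.5, -129.5) mm, with an even gap all round.
- **Pressed foot:** The measured tool position and tilt match the target within 0.2 mm and 0.03°. That target assumes the underside is 30 mm ahead of the TCP, as measured when I gripped it.
- **Foot position in the scene view:** Two lower corners agree with the prediction within about 0.3 px. A third was about 2 px off.
- **Lens axis:** From a point on the assumed axis, the glass and ring light appeared concentric within about 1.5 px.
- **Bystanders:** They look unmoved in the scene image, judged by eye.

**What went wrong or disagreed:**
- **Sign slip:** While letting go of the blank, one row commanded 8 mm downward instead of upward for 1/12 s. I have no force reading from that moment, so I can't rule out that it passed a force limit. The blank checked out as seated afterwards.
- **Lens position:** The top and scene views put the lens 2–3 mm away from the wrist views. I used the wrist position.

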